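# Check two gauge plungers for free travel

## Robot

A 6-joint arm with a two-finger parallel gripper is mounted at the origin on the work surface. World frame = base frame: x ahead of the robot, y to its left, z up, the work surface at z = 0. Lengths are in mm, angles in rad, forces in N, time in s.
With the tool pointing down it reaches from about 350 to 875 mm from the base axis. Payload 4.2 kg.
Tool frame: the origin (TCP) lies where the fingers leave the gripper's body, on its centre line; the fingertips stand ahead of it and the grasp point (between the pads) lies 54 mm ahead of it (arm.nose_length is the z of the fingertips in the tool frame, in mm); z points along the fingers, x is the direction in which the jaws open and shut, and the axes are right-handed (so a half turn about z gives the same grasp; the last joint's range is limited). The gripper opens to 85 mm and grips with 20 to 120 N. Pads are 22 mm wide; open, the fingers measure 114 mm over their backs; the gripper's body (76 mm by 85 mm) begins 54 mm behind the grasp point. The pads swing forward as they close: fully open they stand 13 mm farther back than shut.
Start: joints at [-1.018, 0.385, 0.008, 0, -1.194, -0.259], TCP at [181.011, -598.193, 303.912] pointing down, gripper open.
Joint ranges: [-3.14, 3.14], [-1.21, 2.06], [-1.07, 1.41], [-3.16, 2.05], [-2.99, -0.16], [-3.1, 3.1]. Speed limits (rad/s): [2.79, 2.79, 3.14, 3.14, 3.14, 3.14].

## Interface

Orientations are given as a unit quaternion [x, y, z, w].
In Python, from bench import arm, imaging, job_done gives the robot as it stands.
- The arm moves only by the shell command python3 -m crank 'ROWS' [OPENING]. ROWS is a JSON object of lists of equal length, an entry for each row: "delta_pos": the shift along the tool's x, y, z in m, a list of three; "twist": the turn about the tool's z in rad. In form: {"delta_pos": [[tx, ty, tz], ...], "twist": [twist, ...]}. A call has 1 to 8 rows; each row shifts and turns the commanded pose from where the row before left it, along the tool's axes as they then stand; what a row does not reach is not made up. A row lasts 1/12 s, in which the tool goes at most 41.7 mm and 7.16 degrees, less where a joint would pass 70% of its speed; a pose out of reach is approached as far as the arm can. A call is refused whole if a number of a shift passes 0.0417 or a number of a turn 0.125, either way. A call with a gripper value outside its range is refused whole. OPENING is the opening, from 0 (shut) to 1 (fully open), set as the call begins (- or left out, the last holds). The fingers move at their own pace and stop on an object; the grip force is fixed at half the most. Time passes only in rows, so rows that do not move let the fingers close. It gives the time, the measured TCP pose, the force and the opening at its end, in the units of the state.
- arm.read_state(): the state, without advancing time (a new reading comes with each control period).
- imaging.get_image(name): name is "scene" or "top"; returns (picture, depth): 400x640x3 uint8, blue, green, red; 400x640 float32, mm along the optical axis (not along the pixel's ray), 0 where there is no reading.
- imaging.camera_model(name): a dict with "vfov" (degrees; the focal length in pixels is half the picture's height over the tangent of half this angle, whatever the lens; pixels are square), "cx", "cy" (the principal point, pixels), "T" (4x4, takes a point from camera to world coordinates). Camera axes: x right, y up, looking along -z (the intrinsics and any distortion apply to the point x, -y, -z); pixel columns grow to the right and rows downward; lengths in mm; the calibration is good to about 2 mm. A picture is of the moment at which its call begins. camera_model takes no time and is no camera call.
- job_done(): hands the job in, once; it reports no verdict.
The state is a dict: "clock": time; "joints": joint angles; "joint_vel": joint speeds; "joint_efforts": joint torques, N m; "position": TCP position; "ee_rot": TCP orientation; "contact_force": force on the tool from outside, world axes, zero at the start; "wrist_torque": the same for the moment, N m; "gripper_width": finger opening in mm.
Only numpy, scipy, OpenCV 4.12 (cv2) and the standard library are available. Lean on these libraries where they do the work, as an engineer would, in place of code of your own. Each camera call takes 0.05 s, during which the arm holds its last target.

## Task

Before the saw blades are measured, check that two of the three dial gauges on the bench move freely: with a fingertip, gently press the plunger with the flat disc tip about halfway down, keep it there for about a second and let it spring fully back up, then do the same with the ball-tipped plunger. Never push a plunger down to its stop, do not touch the gauge with the sharp pointed tip, and do not shove, tip or lift the gauges or disturb anything else on the bench.

Things in the scene. Friction and masses are not known exactly. Their poses are not given: they have to be found in the camera images.
- disc_gauge: A loose measuring gauge (about 0.9 kg) standing on the bench: dark steel base 76 x 70 x 22 mm, on it an upright aluminium dial drum 56 mm across and 24 mm thick (plain dial on its +x side), and on top a vertical spring-loaded steel plunger that ends in a flat round disc 32 mm across and 5 mm thick, face up. The tip is 150 mm above the bench. Origin: centre of the underside, straight below the plunger; z up.
- disc_top (a point): The very top of the disc-tipped plunger, on its vertical axis; it goes down with the plunger. 150 mm above the bench when up.
- disc_plunger (a joint): Travel of the disc-tipped plunger, in m: 0 = fully up, growing to 0.020 = pushed down to its stop. Spring: about 1.5 N to start it moving, 4 N halfway (0.010), 6.5 N at the stop; it springs back up by itself when released.
- ball_gauge: A loose measuring gauge (about 0.9 kg) standing on the bench: dark steel base 76 x 70 x 22 mm, on it an upright aluminium dial drum 56 mm across and 24 mm thick (plain dial on its +x side), and on top a vertical spring-loaded steel plunger that ends in a ball 18 mm across. The tip is 150 mm above the bench. Origin: centre of the underside, straight below the plunger; z up.
- ball_top (a point): The very top of the ball-tipped plunger, on its vertical axis; it goes down with the plunger. 150 mm above the bench when up.
- ball_plunger (a joint): Travel of the ball-tipped plunger, in m: 0 = fully up, growing to 0.020 = pushed down to its stop. Spring: about 1.5 N to start it moving, 4 N halfway (0.010), 6.5 N at the stop; it springs back up by itself when released.
- point_gauge: A loose measuring gauge (about 0.9 kg) standing on the bench: dark steel base 76 x 70 x 22 mm, on it an upright aluminium dial drum 56 mm across and 24 mm thick (plain dial on its +x side), and on top a vertical spring-loaded steel plunger that ends in a sharp upright cone, 12 mm across at its base and 20 mm high. The tip is 150 mm above the bench. Origin: centre of the underside, straight below the plunger; z up.
- point_top (a point): The very top of the point-tipped plunger, on its vertical axis; it goes down with the plunger. 150 mm above the bench when up.
- point_plunger (a joint): Travel of the point-tipped plunger, in m: 0 = fully up, growing to 0.020 = pushed down to its stop. Spring: about 1.5 N to start it moving, 4 N halfway (0.010), 6.5 N at the stop; it springs back up by itself when released.
- paste_jar: Bystander, to be left alone: closed jar 42 mm across, 60 mm high, origin under its centre.
- small_wheel: Bystander, to be left alone: small grinding wheel with a hole, lying flat, 50 mm across, 16 mm thick, origin under its centre.
- screwdriver: Bystander, to be left alone: screwdriver lying on the bench beyond the gauges, along its x axis.
- wrench: Bystander, to be left alone: wrench lying on the bench beyond the gauges, along its x axis.
- saw_file: Bystander, to be left alone: saw file with wooden handle lying on the robot's side of the gauges, 205 mm long along its x axis, 22 mm thick.
- weight: Bystander, to be left alone: small brass weight with a knob, 36 mm across, 48 mm high, origin under its centre.
Things that resemble listed ones, but are neither listed nor needed, are in the scene too. What is shaped like the ball_gauge but green is not meant.

How it is judged (in metres and radians):
On the way, in this order (a step that is already met when the one before it is completed fails the run):
1. the disc-tipped plunger is pressed about halfway (6 to 15.5 mm) by the fingers for half a second, the ball-tipped one being up (value of joint disc_plunger between 0.006 and 0.0155 m and contact force between the fingers and disc_gauge above 0.5 N and value of joint ball_plunger below 0.002 m), for 0.5 s.
2. the disc-tipped plunger is released and fully up again (value of joint disc_plunger below 0.002 m and contact force between the fingers and disc_gauge below 0.1 N), for 0.1 s.
3. the ball-tipped plunger is pressed about halfway (6 to 15.5 mm) by the fingers for half a second, the disc-tipped one being up (value of joint ball_plunger between 0.006 and 0.0155 m and contact force between the fingers and ball_gauge above 0.5 N and value of joint disc_plunger below 0.002 m), for 0.5 s.
4. the ball-tipped plunger is released and fully up again (value of joint ball_plunger below 0.002 m and contact force between the fingers and ball_gauge below 0.1 N), for 0.1 s.
At the end, for the whole second after the job is handed in: All three plungers are fully up (within 2 mm), the gauges stand upright and at rest within 15 mm of where they were (the pointed one within 6 mm), and every bystander is within 15 mm of its start (value of joint each of disc_plunger, ball_plunger, point_plunger below 0.002 m and angle between each of disc_gauge, ball_gauge, point_gauge's own z axis and vertical below 0.05 rad and distance of each of disc_gauge, ball_gauge, paste_jar, small_wheel, screwdriver, wrench, saw_file, weight from where it was at the start of the episode below 0.015 m and distance of point_gauge from where it was at the start of the episode below 0.006 m and linear speed of each of disc_gauge, ball_gauge, point_gauge below 0.01 m/s); the robot touches nothing.
It fails at once if a plunger is pushed down to its stop (beyond 17.5 mm of 20) (value of joint any of disc_plunger, ball_plunger, point_plunger above 0.0175 m).
It fails at once if the gauge with the pointed tip is touched or moved (contact force between any of the fingers, the arm and point_gauge above 0.3 N or value of joint point_plunger above 0.003 m or distance of point_gauge from where it was at the start of the episode above 0.006 m).
It fails at once if a gauge is lifted, tipped or shoved (more than 15 mm or 0.15 rad) (distance of any of disc_gauge, ball_gauge, point_gauge from where it was at the start of the episode above 0.015 m or height (world z) of any of disc_gauge, ball_gauge, point_gauge above 0.006 m or angle between any of disc_gauge, ball_gauge, point_gauge's own z axis and vertical above 0.15 rad).
It fails at once if a bystander is moved more than 15 mm (distance of any of paste_jar, small_wheel, screwdriver, wrench, saw_file, weight from where it was at the start of the episode above 0.015 m).
It also fails if it takes over 64 s, if anything falls off the work surface, if the arm or the gripper's body presses on something with over 40 N, if the wrist force passes 120 N, or if a joint passes its speed limit or range.

## Working session

There is one attempt and no reset: what is moved stays moved. The work goes in short steps, Python scripts to look and compute and a shell command to move; the robot and the scene stay as the last step left them, time stands still between calls to the robot, and variables do not carry over. Pictures are saved under pics/ and viewed, and the job is handed in when it is done.

```bash
mkdir -p pics; ls
python3 - <<'E'
from bench import arm, imaging
import cv2,numpy as np
print(arm.read_state(), arm.nose_length)
for n in("scene","top"):
    p,d=imaging.get_image(n); cv2.imwrite(f"pics/{n}0.png",p); np.save(f"pics/{n}0.npy",d); print(n,imaging.camera_model(n))
E
```

```text
pics
{'clock': 0.0, 'joints': array([-1.01837812e+00,  3.85534385e-01,  6.62010388e-03, -4.88341504e-04,
       -1.19398159e+00, -2.58594552e-01]), 'joint_vel': array([ 0.0007205 , -0.00032467, -0.00131358, -0.00174927,  0.00090871,
       -0.00073017]), 'joint_efforts': array([-7.26508715e-04, -3.92285872e+01,  1.88400489e+01,  4.18620408e+00,
       -4.66934434e-03, -5.77477820e-06]), 'position': array([ 180.90469656, -597.80081715,  302.83413178]), 'ee_rot': array([ 5.96052647e-01,  8.02944636e-01,  6.00042530e-04, -8.90773835e-04]), 'contact_force': array([ 0.31549357,  0.57334393, -0.30828233]), 'wrist_torque': array([-0.02801284,  0.03418987, -0.00989309]), 'gripper_width': 85.3215815867323} 72.6
scene {'vfov': 42.557496942357325, 'cx': 320.13834020526343, 'cy': 202.91370062060182, 'T': array([[ 2.41857152e-01, -5.41892910e-01,  8.04895765e-01,
         1.67064334e+03],
       [ 9.70056933e-01,  1.54049131e-01, -1.87772234e-01,
        -3.10566083e+02],
       [-2.22410509e-02,  8.26208775e-01,  5.62924858e-01,
         9.06087453e+02],
       [ 0.00000000e+00,  0.00000000e+00,  0.00000000e+00,
         1.00000000e+00]])}
top {'vfov': 46.41822630693443, 'cx': 323.5369996988607, 'cy': 198.54920433556364, 'T': array([[-9.45634072e-03,  9.95129499e-01, -9.81216475e-02,
         4.29761904e+02],
       [-9.99887920e-01, -1.05490812e-02, -1.06237619e-02,
        -4.25792540e+01],
       [-1.16071121e-02,  9.80101881e-02,  9.95117721e-01,
         1.10305348e+03],
       [ 0.00000000e+00,  0.00000000e+00,  0.00000000e+00,
         1.00000000e+00]])}
```

View pics/scene0.png

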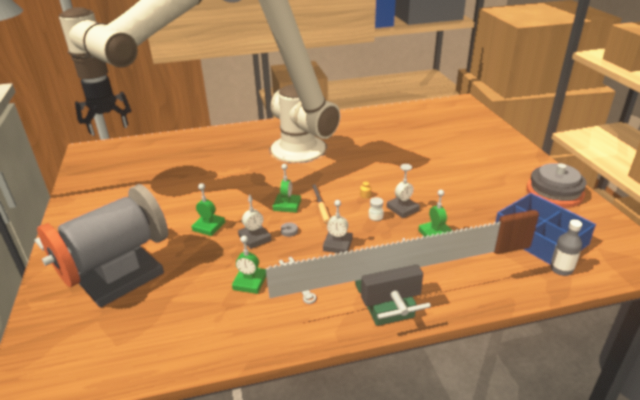

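View pics/top0.png

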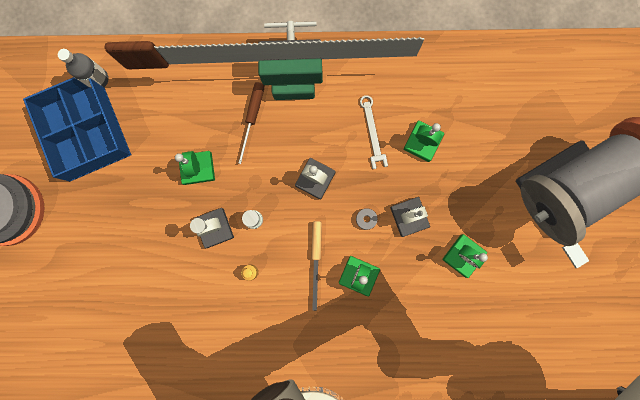

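```bash
cat > h.py <<'E'
import numpy as np
from bench import imaging
def ray(n,u,v,z):
    m=imaging.camera_model(n);f=200/np.tan(np.radians(m["vfov"]/2));T=m["T"]
    d=T[:3,:3]@np.array([(u-m["cx"])/f,-(v-m["cy"])/f,-1]);o=T[:3,3]
    return o+d*(z-o[2])/d[2]
def proj(n,P):
    m=imaging.camera_model(n);f=200/np.tan(np.radians(m["vfov"]/2));T=m["T"]
    c=T[:3,:3].T@(np.array(P)-T[:3,3])
    return m["cx"]+f*c[0]/-c[2], m["cy"]-f*c[1]/-c[2]
E
python3 - <<'E'
import cv2,numpy as np
t=cv2.imread("pics/top0.png");s=cv2.imread("pics/scene0.png")
def c(im,u,v,r): return cv2.resize(im[v-r:v+r,u-r:u+r],(380,280) if 0 else (260,260),interpolation=cv2.INTER_CUBIC)
a=np.hstack([c(t,205,227,26),c(t,313,175,26),c(t,412,213,26)])
b=np.hstack([c(s,404,190,32),c(s,338,225,32),c(s,253,220,32)])
cv2.imwrite("pics/crop0.png",np.vstack([a,b]))
E
```

```text
(no output)
```

View pics/crop0.png

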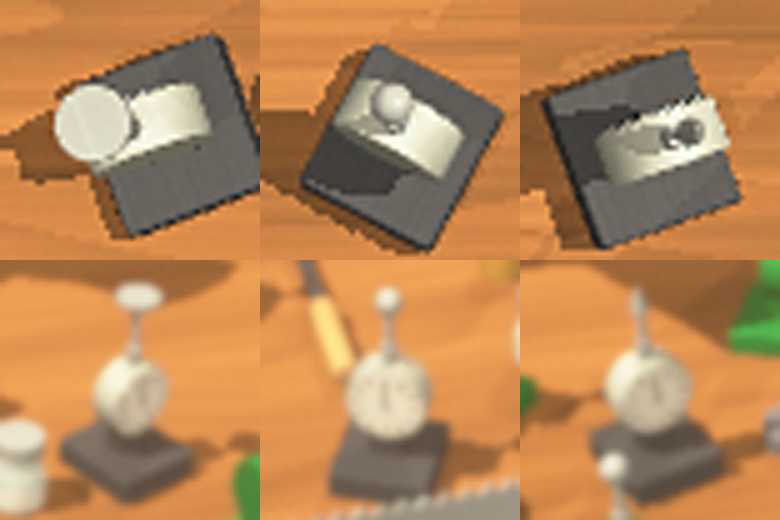

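The three dark gauges: the flat disc one is at top-view (197,225), the ball one at (313,169), and the pointed cone one at (415,212), which must not be touched. The crops confirm the tips. The four ball-tipped lookalikes are green and are not meant.

Run:
```python
from h import *
from bench import arm
from scipy.spatial.transform import Rotation as R
D=ray("top",197.4,225.2,150);B=ray("top",312.8,169.2,141);P=ray("top",415.5,212,145)
print("D",D,ray("scene",405.6,166.5,149),proj("scene",D));print("B",B,ray("scene",337.4,202.5,141),proj("scene",B));print("P",P)
for uv in((436,127),(182,158),(485,257),(363,280)):print("green",ray("top",*uv,141))
d=np.load("pics/top0.npy");s=np.load("pics/scene0.npy")
m=imaging.camera_model("top")
for u,v in((197,225),(313,169)):
    f=200/np.tan(np.radians(m["vfov"]/2));z=np.median(d[v-1:v+2,u-1:u+2]);print(m["T"][:3,:3]@(z*np.array([(u-m["cx"])/f,-(v-m["cy"])/f,-1]))+m["T"][:3,3])
st=arm.read_state();r=R.from_quat(st["ee_rot"]);print(r.as_matrix())
```

```text
D [471.62549646 226.47764818 150.        ] [473.90103625 226.10306997 149.        ] (np.float64(405.45124089464093), np.float64(165.80380690914544))
B [586.38251226 -10.49055031 141.        ] [587.29994168 -10.91749601 141.        ] (np.float64(337.4622244000543), np.float64(202.2876515683527))
P [ 494.47285043 -220.94022399  145.        ]
green [ 672.98804622 -269.74299103  141.        ]
green [613.25540246 263.84524181 141.        ]
green [ 401.36239987 -360.45186623  141.        ]
green [ 357.16851317 -111.06813926  141.        ]
[472.01742658 227.14270648 150.57875542]
[585.23916666 -11.22564729 150.55997355]
[[-2.89454891e-01  9.57191397e-01 -7.04337868e-04]
 [ 9.57189575e-01  2.89455718e-01  1.87230201e-03]
 [ 1.99602600e-03 -1.32237891e-04 -9.99997999e-01]]
```

```bash
python3 -m crank '{"delta_pos": [[0.016,0.016,0],[0.032,0.032,0],[0.032,0.032,0],[0.032,0.032,0],[0.032,0.032,0],[0.032,0.032,0],[0.032,0.032,0],[0.032,0.032,0]], "twist": [0,0,0,0,0,0,0,0]}' 0
python3 -m crank '{"delta_pos": [[0.032,0.032,0],[0.032,0.032,0],[0.032,0.032,0],[0.032,0.032,0],[0.032,0.032,0],[0.032,0.032,0],[0.032,0.032,0],[0.032,0.032,0]], "twist": [0,0,0,0,0,0,0,0]}'
python3 -m crank '{"delta_pos": [[0.032,0.016,0],[0.032,0.006,0],[0.032,0,0],[0.032,0,0],[0.032,0,0],[0.030,0,0],[0.015,0,0],[0,0,0]], "twist": [0,0,0,0,0,0,0,0]}'
```

```text
clock: 0.77
position: [329.6, -319.2, 303.7]
ee_rot: [0.596, 0.803, 0.0, -0.0]
contact_force: [0.6, -1.0, 0.1]
gripper_width: -0.0
clock: 1.43
position: [486.9, -25.1, 303.8]
ee_rot: [0.596, 0.803, -0.0, -0.0]
contact_force: [0.9, -0.6, 0.0]
gripper_width: -0.3
clock: 2.1
position: [447.6, 177.6, 303.6]
ee_rot: [0.594, 0.804, -0.0, -0.0]
contact_force: [-0.9, -0.9, 0.6]
gripper_width: 0.2
```

```bash
python3 -m crank '{"delta_pos": [[0.013,0.013,0],[0.013,0.013,0],[0.013,0.012,0],[0,0,0],[0,0,0],[0,0,0]], "twist": [0,0,0,0,0,0]}'
cat > g.py <<'E'
import sys
from h import *
from bench import arm
from scipy.spatial.transform import Rotation as R
st=arm.read_state();M=R.from_quat(st["ee_rot"]).as_matrix()
print(st["position"],"F",st["contact_force"],"tip",st["position"]+72.6*M[:,2])
print("delta tool mm",M.T@(np.array([float(a) for a in sys.argv[1:4]])-st["position"]-72.6*M[:,2]))
E
python3 g.py 472.5 226.3 155
python3 - <<'E'
from bench import imaging
import cv2
p,d=imaging.get_image("top"); cv2.imwrite("pics/top1.png",cv2.resize(p[140:300,100:300],(800,640))[:600])
p,d=imaging.get_image("scene"); cv2.imwrite("pics/scene1.png",cv2.resize(p[60:240,300:500],(660,594)))
E
```

```text
clock: 2.6
position: [473.2, 222.8, 303.4]
ee_rot: [0.596, 0.803, -0.001, -0.0]
contact_force: [0.1, 0.3, 0.2]
gripper_width: 0.2
[473.21080543 222.76751635 303.43256524] F [0.0722741  0.29203249 0.23634892] tip [473.11871435 222.7034288  230.83265193]
delta tool mm [ 3.65824471  0.55820466 75.83017133]
```

View pics/top1.png

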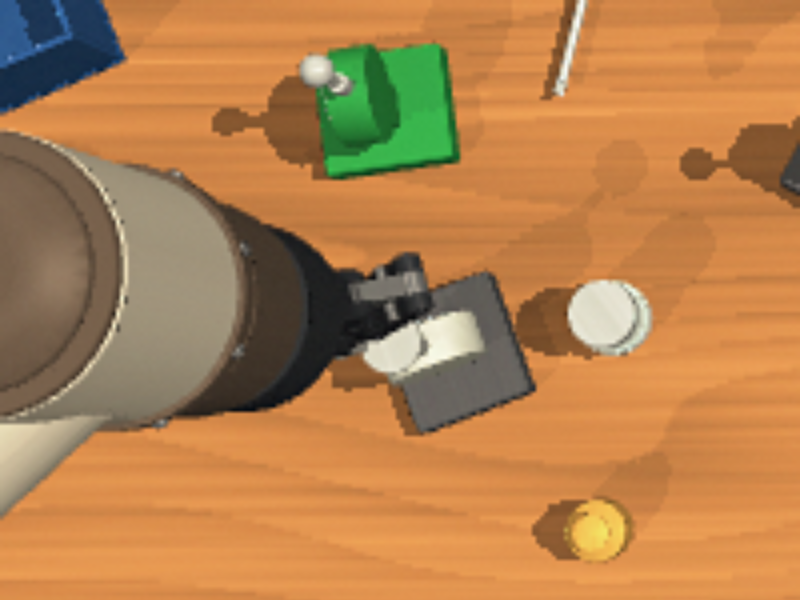

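View pics/scene1.png

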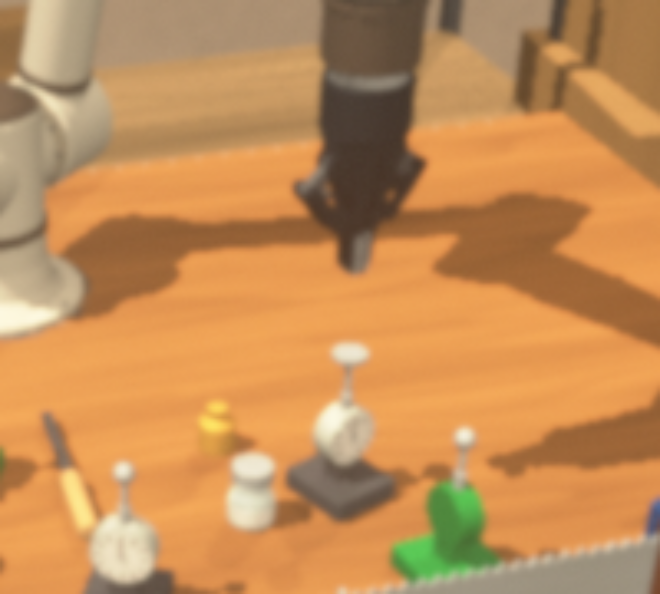

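The shut fingertips hang above the disc: tips at about (355,268) in the scene crop, disc at (350,353). I'll go down to just above it.

```bash
python3 -m crank '{"delta_pos": [[0.002,0.0005,0.010],[0.0017,0,0.020],[0,0,0.020],[0,0,0.015],[0,0,0.007],[0,0,0],[0,0,0],[0,0,0]], "twist": [0,0,0,0,0,0,0,0]}'
python3 g.py 472.5 226.3 150
```

```text
clock: 3.37
position: [473.4, 227.6, 232.9]
ee_rot: [0.596, 0.803, 0.001, 0.0]
contact_force: [0.1, 0.3, -0.2]
gripper_width: 0.1
[473.35244575 227.6319119  232.88896708] F [ 0.08955562  0.25471249 -0.22462542] tip [473.47451636 227.71161922 160.28911346]
delta tool mm [-1.07449071 -1.36156103 10.28590434]
```

```bash
python3 -m crank '{"delta_pos": [[-0.0005,-0.0008,0.003],[0,0,0.004],[0,0,0.004],[0,0,0.003],[0,0,0],[0,0,0],[0,0,0]], "twist": [0,0,0,0,0,0,0]}'
python3 g.py 472.5 226.3 140
```

```text
clock: 3.95
position: [472.5, 226.8, 218.2]
ee_rot: [0.596, 0.803, 0.0, 0.0]
contact_force: [-0.2, 0.5, 2.2]
gripper_width: -0.1
[472.45182994 226.80094541 218.23005895] F [-0.20880747  0.47759409  2.23608377] tip [472.49195884 226.81917923 145.63007233]
delta tool mm [-0.49968129 -0.14615138  5.62994534]
```

```bash
python3 -m crank '{"delta_pos": [[0,0,0.002],[0,0,0.002],[0,0,0.002],[0,0,0],[0,0,0]], "twist": [0,0,0,0,0]}'
python3 g.py 472.5 226.3 140
python3 - <<'E'
from bench import imaging
import cv2
p,d=imaging.get_image("scene"); cv2.imwrite("pics/scene2.png",cv2.resize(p[120:230,350:460],(600,600),interpolation=cv2.INTER_CUBIC))
E
```

```text
clock: 4.37
position: [472.5, 226.8, 212.0]
ee_rot: [0.596, 0.803, 0.0, 0.0]
contact_force: [-1.3, 1.4, 3.4]
gripper_width: -0.0
[472.47184556 226.80441417 212.03921601] F [-1.29519032  1.36873971  3.3880715 ] tip [472.50621939 226.82191556 139.43922626]
delta tool mm [-0.49768059 -0.15685736 -0.56090242]
```

View pics/scene2.png

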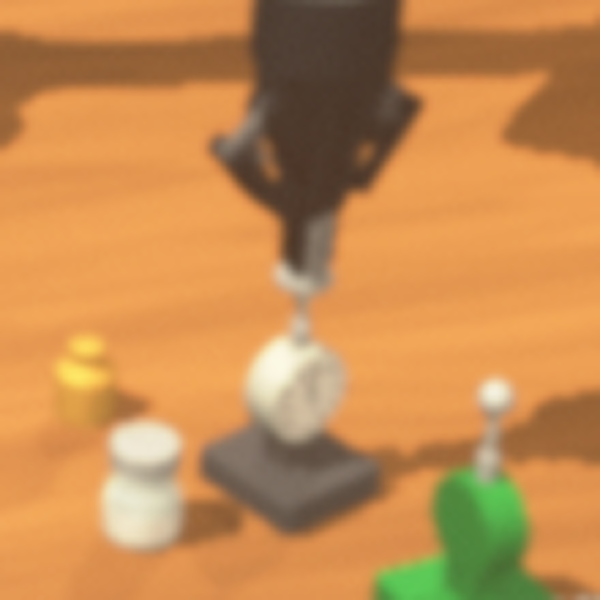

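The fingertips are pressing the middle of the disc (300,275) and the gauge stands upright. Force and position agree on about 8–10 mm of travel, so I'll hold here.

```bash
python3 -m crank '{"delta_pos": [[0,0,0.0005],[0,0,0],[0,0,0],[0,0,0],[0,0,0],[0,0,0],[0,0,0],[0,0,0]], "twist": [0,0,0,0,0,0,0,0]}'
python3 -m crank '{"delta_pos": [[0,0,0],[0,0,0],[0,0,0],[0,0,0],[0,0,0]], "twist": [0,0,0,0,0]}'
```

```text
clock: 5.08
position: [472.4, 226.8, 211.5]
ee_rot: [0.596, 0.803, 0.0, 0.0]
contact_force: [1.1, 1.9, 4.0]
gripper_width: 0.4
clock: 5.5
position: [472.4, 226.7, 211.5]
ee_rot: [0.596, 0.803, 0.0, 0.0]
contact_force: [0.7, 0.9, 4.1]
gripper_width: 0.3
```

Force is 4.0–4.1 N, which matches halfway, and it was held for over 1 s. Now I'll release straight up.

```bash
python3 -m crank '{"delta_pos": [[0,0,-0.003],[0,0,-0.004],[0,0,-0.006],[0,0,-0.010],[0,0,-0.020],[0,0,-0.025],[0,0,-0.010],[0,0,0]], "twist": [0,0,0,0,0,0,0,0]}'
python3 g.py 587 -10.7 155
python3 - <<'E'
from bench import imaging
import cv2
p,d=imaging.get_image("scene"); cv2.imwrite("pics/scene3.png",cv2.resize(p[120:230,350:460],(600,600),interpolation=cv2.INTER_CUBIC))
E
```

```text
clock: 6.17
position: [472.7, 226.9, 292.1]
ee_rot: [0.596, 0.803, 0.002, 0.001]
contact_force: [-0.2, -0.2, -0.0]
gripper_width: 0.4
[472.68574613 226.85177939 292.1126393 ] F [-0.24969214 -0.17811369 -0.03958926] tip [472.93425441 227.06002085 219.51336328]
delta tool mm [-260.71858906   40.05311713   64.22118811]
```

View pics/scene3.png

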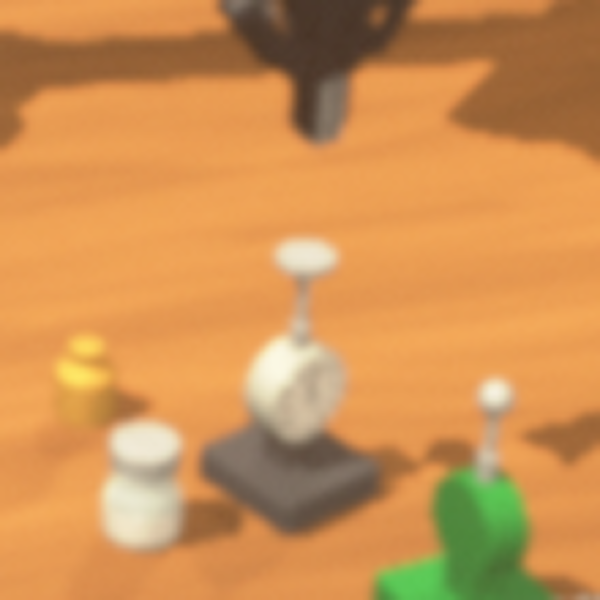

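The disc (305,257) has sprung fully back up, clear of the fingers, and the base has not moved. On to the ball gauge.

```bash
python3 -m crank '{"delta_pos": [[-0.015,0.002,0],[-0.027,0.005,0],[-0.030,0.005,0],[-0.030,0.005,0],[-0.030,0.005,0],[-0.030,0.005,0],[-0.030,0.005,0],[-0.028,0.004,0]], "twist": [0,0,0,0,0,0,0,0]}'
python3 -m crank '{"delta_pos": [[-0.022,0.003,0],[-0.013,0.001,0],[-0.005,0,0],[0,0,0],[0,0,0],[0,0,0]], "twist": [0,0,0,0,0,0]}'
python3 g.py 587 -10.7 155
python3 - <<'E'
from bench import imaging
import cv2
p,d=imaging.get_image("scene"); cv2.imwrite("pics/scene4.png",cv2.resize(p[140:260,280:400],(600,600),interpolation=cv2.INTER_CUBIC))
p,d=imaging.get_image("top"); cv2.imwrite("pics/top4.png",cv2.resize(p[130:220,260:380],(800,600),interpolation=cv2.INTER_CUBIC))
E
```

```text
clock: 6.88
position: [569.9, 24.8, 287.2]
ee_rot: [0.596, 0.803, -0.002, -0.002]
contact_force: [0.7, 0.4, -0.3]
gripper_width: -0.0
clock: 7.38
position: [585.4, -9.6, 289.2]
ee_rot: [0.595, 0.803, -0.0, -0.0]
contact_force: [-0.0, 1.1, -0.1]
gripper_width: -0.1
[585.3764936   -9.62847397 289.23477006] F [-0.04542993  1.08055432 -0.09134633] tip [585.3351401   -9.61585663 216.63478293]
delta tool mm [-1.54189582  1.30811051 61.63363527]
```

View pics/scene4.png

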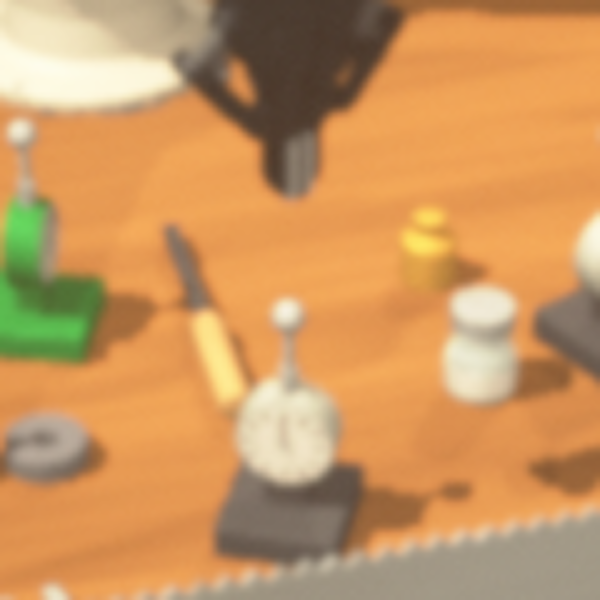

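View pics/top4.png

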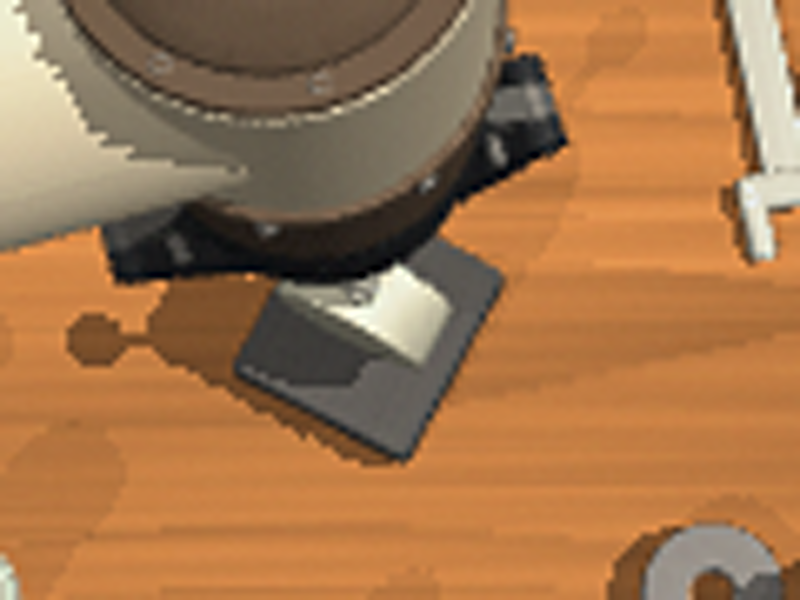

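The fingertips (293,195) hang above the white ball (288,315). I'll correct by about 1.5 mm, go down to about 8 mm above it and check.

```bash
python3 -m crank '{"delta_pos": [[-0.0015,0.0013,0.008],[0,0,0.015],[0,0,0.015],[0,0,0.010],[0,0,0.005],[0,0,0],[0,0,0],[0,0,0]], "twist": [0,0,0,0,0,0,0,0]}'
python3 g.py 587 -10.7 150
python3 - <<'E'
from bench import imaging
from h import *
import cv2
print(proj("scene",(587,-10.7,150)),proj("scene",(587,-10.7,158)))
p,d=imaging.get_image("scene"); cv2.imwrite("pics/scene5.png",cv2.resize(p[170:230,308:368],(600,600),interpolation=cv2.INTER_CUBIC))
E
```

```text
clock: 8.15
position: [588.0, -11.6, 237.3]
ee_rot: [0.596, 0.803, 0.001, 0.001]
contact_force: [-0.9, 0.2, 1.3]
gripper_width: 0.0
[588.02928905 -11.59555354 237.25254022] F [-0.85803031  0.22793013  1.27623818] tip [588.14860787 -11.58957904 164.65263851]
delta tool mm [ 1.19017374 -0.86480696 14.65080413]
(np.float64(337.4375740526724), np.float64(199.60426795436987)) (np.float64(337.4275956190597), np.float64(197.0782611605813))
```

View pics/scene5.png

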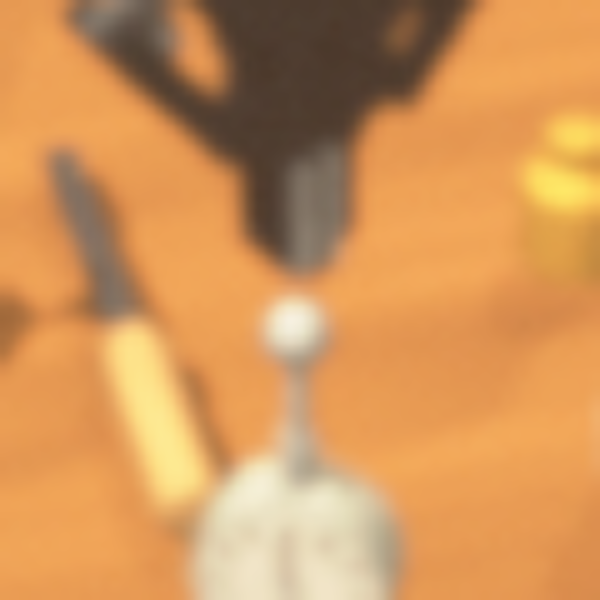

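The tips are centred over the ball within about 1 mm: tips at (302,270), ball at (295,328). Now I'll make contact.

```bash
python3 -m crank '{"delta_pos": [[0.0008,-0.0006,0.004],[0,0,0.005],[0,0,0.004],[0,0,0.003],[0,0,0.002],[0,0,0],[0,0,0],[0,0,0]], "twist": [0,0,0,0,0,0,0,0]}'
python3 g.py 587 -10.7 140
```

```text
clock: 8.87
position: [586.7, -11.1, 218.6]
ee_rot: [0.596, 0.803, -0.0, -0.0]
contact_force: [-1.6, -0.2, 2.5]
gripper_width: -0.1
[586.65954196 -11.12895272 218.63928411] F [-1.57101737 -0.22463186  2.50921558] tip [586.65142856 -11.13308598 146.03928468]
delta tool mm [0.31371399 0.45980208 6.03922102]
```

```bash
python3 -m crank '{"delta_pos": [[0,0,0.002],[0,0,0.002],[0,0,0.002],[0,0,0.0005],[0,0,0],[0,0,0]], "twist": [0,0,0,0,0,0]}'
python3 g.py 587 -10.7 140
python3 - <<'E'
from bench import imaging
import cv2
p,d=imaging.get_image("scene"); cv2.imwrite("pics/scene6.png",cv2.resize(p[170:260,308:398],(600,600),interpolation=cv2.INTER_CUBIC))
E
```

```text
clock: 9.37
position: [586.8, -11.1, 212.0]
ee_rot: [0.596, 0.803, -0.0, 0.0]
contact_force: [-2.2, 0.6, 3.0]
gripper_width: 0.1
[586.75819205 -11.11232053 212.04320911] F [-2.21475343  0.58702118  3.0392751 ] tip [586.7636487  -11.11767374 139.44320952]
delta tool mm [ 0.33124718  0.34723779 -0.55680351]
```

View pics/scene6.png

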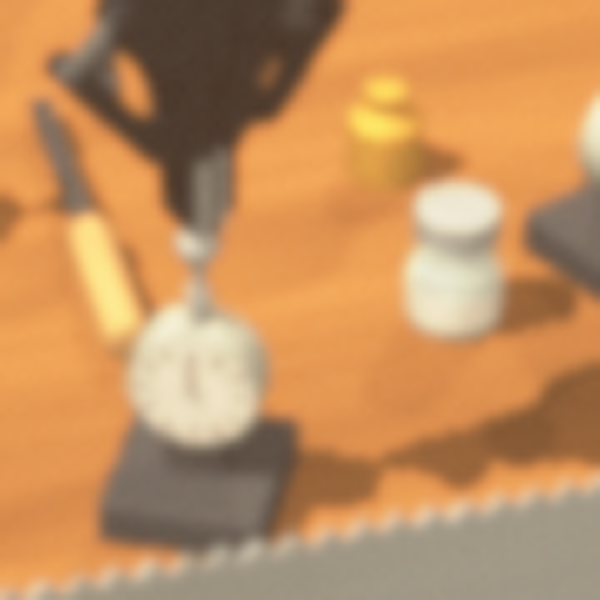

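The ball (195,243) is pressed under the tips and the gauge is upright and in place. Holding.

```bash
python3 -m crank '{"delta_pos": [[0,0,0],[0,0,0],[0,0,0],[0,0,0],[0,0,0],[0,0,0],[0,0,0]], "twist": [0,0,0,0,0,0,0]}'
python3 -m crank '{"delta_pos": [[0,0,0],[0,0,0],[0,0,0],[0,0,0],[0,0,0],[0,0,0]], "twist": [0,0,0,0,0,0]}'
```

```text
clock: 10.0
position: [586.8, -11.1, 211.9]
ee_rot: [0.596, 0.803, 0.0, 0.0]
contact_force: [-1.3, 0.0, 3.5]
gripper_width: 0.1
clock: 10.5
position: [586.7, -11.1, 211.9]
ee_rot: [0.596, 0.803, 0.0, 0.0]
contact_force: [-1.6, -0.0, 4.0]
gripper_width: -0.3
```

```bash
python3 -m crank '{"delta_pos": [[0,0,-0.003],[0,0,-0.004],[0,0,-0.006],[0,0,-0.010],[0,0,-0.020],[0,0,-0.025],[0,0,-0.020],[0,0,-0.010]], "twist": [0,0,0,0,0,0,0,0]}'
python3 -m crank '{"delta_pos": [[0,0,0],[0,0,0],[0,0,0],[0,0,0],[0,0,0],[0,0,0]], "twist": [0,0,0,0,0,0]}'
python3 - <<'E'
from bench import imaging
import cv2
from h import *
p,d=imaging.get_image("scene"); cv2.imwrite("pics/scene7.png",cv2.resize(p[130:310,180:480],(800,480),interpolation=cv2.INTER_CUBIC))
a=cv2.imread("pics/scene0.png").astype(int)
df=np.abs(a-p).max(2)[130:310,180:480];cv2.imwrite("pics/diff7.png",cv2.resize((df*4).clip(0,255).astype("uint8"),(800,480)))
E
```

```text
clock: 11.17
position: [587.6, -11.1, 313.5]
ee_rot: [0.596, 0.803, 0.002, 0.002]
contact_force: [1.0, -0.1, 0.1]
gripper_width: -0.1
clock: 11.67
position: [586.5, -11.1, 308.9]
ee_rot: [0.596, 0.803, -0.001, -0.001]
contact_force: [-0.1, 0.6, 0.6]
gripper_width: 0.5
```

View pics/scene7.png

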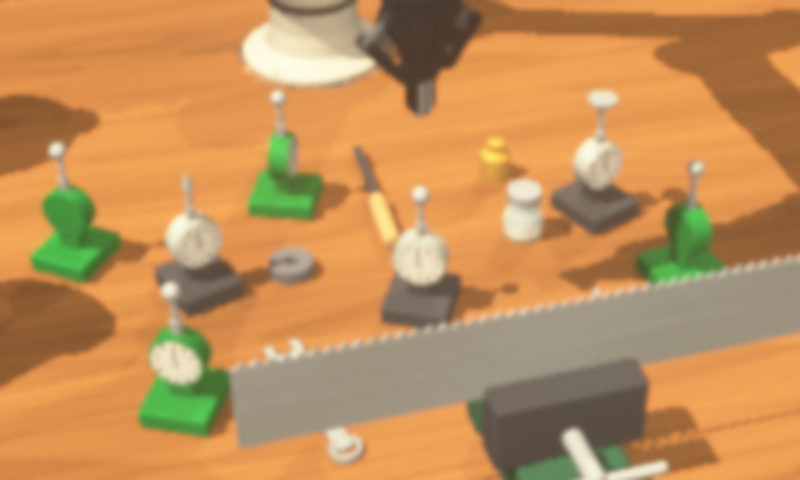

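View pics/diff7.png

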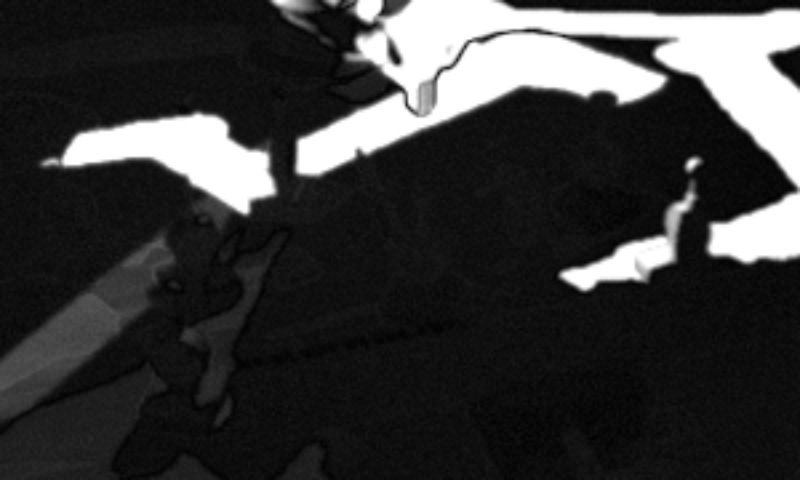

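Both tips are up again: ball at (420,195) and disc at (602,99). The difference picture shows only the arm and its shadows, so nothing on the bench has moved.

```bash
python3 -c "
from bench import job_done
print(job_done())"
```

```text
the job is handed in; nothing more can be done
None
```

I checked both gauges with the shut fingertips and handed the job in at about 12 s, well inside the 64 s limit; no verdict is reported.

- **Disc plunger:** pressed first, to about 10 mm (4.0–4.1 N), held for over 1 s, then released.
- **Ball plunger:** pressed next, to about 10 mm (3.0–4.0 N), held for over 1 s, then released.

**Last checks:**
- The scene picture after the second release showed both plungers fully up.
- The difference from the starting picture showed only the arm and its shadows. The gauges (the pointed one too) and the bystanders it covered had not moved. That crop left out the screwdriver and most of the wrench; the arm did not go near either one.
- The fingers were about 85 mm above the ball, touching nothing.

No check failed. There was a sideways force of about 1–2 N while the ball was pressed, but its gauge did not move.

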